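# Free the tensioner's bayonet cap and stand it in the parts tray

### The arm

A 6-joint arm with a two-finger parallel gripper is mounted at the origin on the work surface. World frame = base frame: x ahead of the robot, y to its left, z up, the work surface at z = 0. Lengths are in mm, angles in rad, forces in N, time in s.
With the tool pointing down it reaches from about 275 to 1000 mm from the base axis. Payload 8.4 kg.
Tool frame: the origin (TCP) lies midway between the tips of the shut fingers; the grasp point (between the pads) lies 19 mm behind it; z points along the fingers, y is the direction in which the jaws open and shut (so a half turn about z gives the same grasp; the last joint's range is limited). The gripper opens to 85 mm and grips with 20 to 120 N. Pads are 22 mm wide; open, the fingers measure 114 mm over their backs; the gripper's body (76 mm by 85 mm) begins 54 mm behind the grasp point. The pads swing forward as they close: fully open they stand 13 mm farther back than shut.
Start: joints at [1.282, 0.353, 1.633, -0, 1.155, -0.002], TCP at [176.801, 599.474, 231.281] pointing down, gripper open.
Joint ranges: [-2.63, 2.63], [-0.92, 2.1], [0.06, 2.66], [-1.3, 4.44], [0, 2.69], [-3.02, 3.02]. Speed limits (rad/s): [2.22, 2.22, 2.79, 3.14, 3.14, 3.14].

### API

Orientations are given as [roll, pitch, yaw] about the fixed x, y, z axes, in that order (R = Rz(yaw) Ry(pitch) Rx(roll)).
In Python, from rig import r gives the robot as it stands. The module is installed in compiled form; this text tells all that it offers.
- The arm moves only by the tool drive_tool, never from a script. Its argument "moves" is a list of rows, each a list of 3 entries, a list of its own where there are three numbers: the closure, from 0 (fully open) to 1 (shut), then the shift along the tool's x, y, z in cm, then the turn about the tool's z in degrees. In form: [[claw, [dx, dy, dz], roll], ...]. A call has 1 to 12 rows; each row is the pose to reach, as a shift and turn from the pose measured when the call began, along the tool's axes at that moment; what a row does not reach only later rows make up. A row lasts 1/8 s, in which the tool goes at most 62.5 mm and 10.7 degrees, less where a joint would pass 70% of its speed; a pose out of reach is approached as far as the arm can. A call with a gripper value outside its range is refused whole. The fingers move at their own pace and stop on an object; "grip_force" is the grip in N (left out, the last holds). Time passes only in rows, so rows that repeat a pose let the fingers close. It gives the time, the measured TCP pose, the force and the opening at its end, in the units of the state.
- r.sense(): the state, without advancing time (a new reading comes with each control period).
- r.grab_frame(name): name is "side" or "top" or "wrist"; returns a dict with "color" (480x640x3 uint8, red, green, blue), "fx", "fy", "cx", "cy" (pixels), "pose" (4x4, takes a point from camera to world coordinates); the wrist camera has in their place "hand_eye" (4x4, takes a point from camera to tool coordinates, whose origin is the TCP and whose axes are the flange's). Camera axes: x right, y up, looking along -z (the intrinsics and any distortion apply to the point x, -y, -z); pixel columns grow to the right and rows downward; lengths in mm; the calibration is good to about 2 mm. A picture is of the moment at which its call begins: read the wrist's pose just before it. There is no depth.
- r.sign_off(): hands the job in, once; it reports no verdict.
Trained networks look in the newest picture that a camera, given by its name, has taken for a name from the list of things; names that differ only in an ending like _2 or _b are one class to them, and where a whole thing is asked for, a point or a joint stands for the part that bears it (a point fixed in the world has none). Each returns a list of dicts, best first, with "score" (0 to 1); they miss things now and then, are a little off and sometimes report something else, mostly with a low value. They report only what shows in the picture. A call takes as long as a camera call. They do not tell look-alikes from the thing itself.
- r.outline_of(thing, camera): "mask" (480x640 bool, what is visible of it) and "at" ([column, row] in pixels, amid what is visible of it).
- r.spot_point(thing, camera): "at" ([column, row] in pixels: a listed point, or the origin of a listed thing).
The state is a dict: "clock": time; "qpos": joint angles; "qvel": joint speeds; "joint_efforts": joint torques, N m; "eef_pos": TCP position; "tcp_rot": TCP orientation; "contact_force": force on the tool from outside, world axes, zero at the start; "wrist_torque": the same for the moment, N m; "opening": opening from 0.0 (shut) to 1.0 (fully open).
Only numpy, scipy, OpenCV 4.12 (cv2) and the standard library are available. Lean on these libraries where they do the work, as an engineer would, in place of code of your own. Each camera call takes 0.05 s, during which the arm holds its last target.

### The job

The bobbin on the thread tensioner is empty and has to come off: press its sprung cap down until it bottoms, firmly but without forcing it, and holding it there twist it counterclockwise until it is free, and lift it off without forcing the catch. Keep hold of the cap, and set it down upright, without dropping it, on the rubber pad in the tray's free compartment; then let go. Leave everything else on the bench where it is.

Things in the scene. Friction and masses are not known exactly. Their poses are not given: they have to be found in the camera images.
- cap_grip (a point): Loose aluminium push-and-twist cap, 0.08-0.13 kg: knurled skirt 44 mm across, 23 mm high, with an upright bar grip on top, 40 mm long, 14 thick, 34 tall. Point: on the cap's axis in the bar, 45 mm above the cap's underside, 22 above the skirt's top, 12 below the bar's top. x along the bar (pinch it along y), z up. 2 mm sideways play on the post. Unpressed it turns only 6 degrees either way.
- cap_foot (a point): Centre of the cap's underside. Inside, the spindle's cross pin, lying along the bar, sits in a hidden catch. Press the cap down until it bottoms and hold it there; turn it counterclockwise seen from above: free from about 62 degrees of turn on, solid stop at about 79 (the start may be 3 degrees off). Then lift straight up; 10 mm clears the post. Pulling before it is free forces the catch.
- bobbin_top (a point): Centre of the flat top of the wooden bobbin under the cap, 44 mm across, sprung: 1 N per mm, 2.5 N at the start. How deep the cap must go varies unseen: it bottoms hard after 3 to 11 mm (spring force 6 to 14 N by then), and the catch clears only in the last 1.5 mm. Press with 16 to 22 N: that always bottoms it. Over 35 N in all on the tensioner (press, twist, side push, pull) breaks it.
- spindle: Thread tensioner, bolted down: round dark steel base 90 mm across, 12 high; a 12 mm steel post rises through the bobbin into the cap (top 69 mm above the bench). Origin: centre of the base's underside, on the post's axis, at bench height; z up, x along the cross pin (29 mm long, square, inside the cap). At the start the cap's underside is 61.5 mm above it.
- tray: White plastic parts tray, fixed, 76 x 216 mm, walls 22 mm high and 5 mm thick, floor 5 mm, three compartments side by side along its y, each 66 x 65 mm inside, their centres 70 mm apart. Origin: centre of its underside at bench height. Two compartments hold a small part each, up to 20 mm tall; which one is free varies.
- pad: Flat black rubber disc, 52 mm across and 3 mm thick, fixed to the floor of the free compartment: where the cap goes. Origin: centre of its underside, 5 mm above the bench; its top is 8 mm above the bench.
- guide_ring: Steel ring, 40 mm across, 14 mm high, loose in a tray compartment. Leave alone. Origin: centre of its underside.
- reel_seat_nut: Brass nut, 36 mm across, 20 mm high, loose in a tray compartment. Leave alone. Origin: centre of its underside.
- spool_a: Small thread spool, 30 mm across, 42 mm high, standing behind the tensioner. Leave alone. Origin: centre of its underside.
- spool_b: Another such spool. Leave alone. Origin: centre of its underside.
- tape_roll: Roll of masking tape lying flat, 96 mm across, 24 mm high. Leave alone. Origin: centre of its underside.
- finish_bottle: White bottle of 48 mm diameter, 110 mm high. Leave alone. Origin: centre of its underside.
- brush: Brush of 160 mm lying on the bench between tensioner and bottle. Leave alone. Origin: on its underside, near its middle.
Not all that is in view belongs to the job. Of the things shaped like the part that bears cap_grip, the aluminium one is meant.

How it is judged:
By the outcome, as a careful person would: the job done as asked, in the order asked, and still so for the second after the job is handed in, with the robot touching nothing.
It also fails if it takes over 70 s, if anything falls off the work surface, if the arm or the gripper's body presses on something with over 40 N, if the wrist force passes 120 N, or if a joint passes its speed limit or range.

## Working session

There is one attempt and no reset: what is moved stays moved. The work goes in short steps, Python scripts to look and compute and a tool call to move; the robot and the scene stay as the last step left them, time stands still between calls to the robot, and variables do not carry over. Pictures are saved under pics/ and viewed, and the job is handed in when it is done.

Besides the shell and the picture viewer there is one more tool, called as a command line: name --argument value ..., lists and objects as JSON in quotes. drive_tool: Moves the arm, as the interface text tells. Its arguments: {"type":"object","properties":{"moves":{"type":"array"},"grip_force":{"type":"number"}},"required":["moves"]}

```bash
mkdir -p pics; ls
python3 - <<'E'
from rig import r
import cv2
s=r.sense()
for k,v in s.items(): print(k,v)
for c in ["side","top","wrist"]:
    f=r.grab_frame(c); cv2.imwrite(f"pics/{c}0.png",f["color"][:,:,::-1])
    print(c,{k:(v.tolist() if hasattr(v,'tolist') else v) for k,v in f.items() if k!="color"})
E
```

```text
pics
clock 0.0
qpos [ 1.28160555e+00  3.53642179e-01  1.63411006e+00 -1.12562915e-06
  1.15518619e+00 -2.41828565e-03]
qvel [-1.43027252e-03 -3.23065091e-04  4.67047798e-04  4.41698467e-04
  1.00778380e-03  8.36083442e-05]
joint_efforts [-1.34889856e-04 -6.05239034e+01 -3.42072237e+01  4.60582476e-05
  9.08572722e-03  6.73068530e-05]
eef_pos [176.66730309 599.03503625 230.57570331]
tcp_rot [-3.14024689e+00 -2.22526269e-06  2.85482062e+00]
contact_force [ 0.03356359 -0.16274394 -0.3166204 ]
wrist_torque [ 0.0367428  -0.02755083 -0.01333981]
opening 0.9983897495949884
side {'fx': 467.74945490039755, 'fy': 467.74945490039755, 'cx': 322.0857796520308, 'cy': 240.88651223480576, 'pose': [[-0.7785156776117041, 0.4551081424570752, -0.43219199250108725, 193.59572462166122], [-0.6276246025010861, -0.5636057962741207, 0.5370622540651765, 451.84173764595903], [0.0008354927545382279, 0.6893657121408673, 0.7244130153968604, 780.4988303466882], [0.0, 0.0, 0.0, 1.0]]}
top {'fx': 612.9031652948674, 'fy': 612.9031652948674, 'cx': 324.87177031110446, 'cy': 239.2526006031598, 'pose': [[0.01574460491269179, 0.9815821617131038, -0.19039056495208403, 367.54568857733403], [-0.9998698712825497, 0.01478725298335614, -0.006448073404033671, -84.50621285377316], [-0.0035139603812255676, 0.19046731204024672, 0.9816872491412949, 1166.0981524408028], [0.0, 0.0, 0.0, 1.0]]}
wrist {'fx': 348.8280927277369, 'fy': 348.8280927277369, 'cx': 316.2374485551141, 'cy': 236.63820101630085, 'hand_eye': [[0.0016492581957576722, 0.9555635477050265, 0.2947805730450803, 75.09448125461516], [0.99999863774943, -0.001595630201718591, -0.0004224494558410736, 0.7091245319703621], [6.668348448114751e-05, 0.2947808682083042, -0.9555648775942271, -141.97424563767143], [0.0, 0.0, 0.0, 1.0]]}
```

View pics/side0.png

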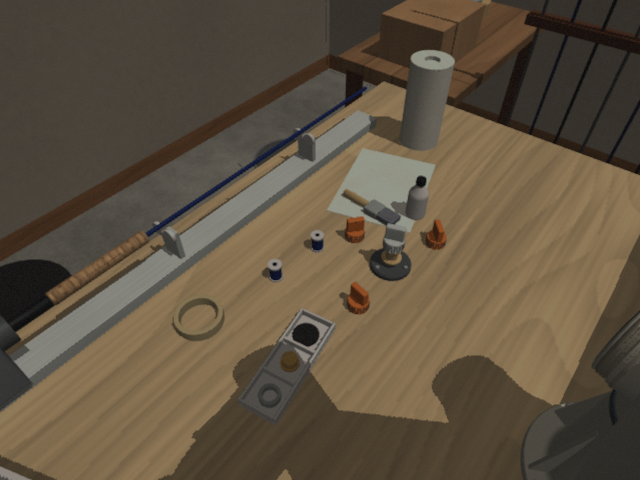

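View pics/top0.png

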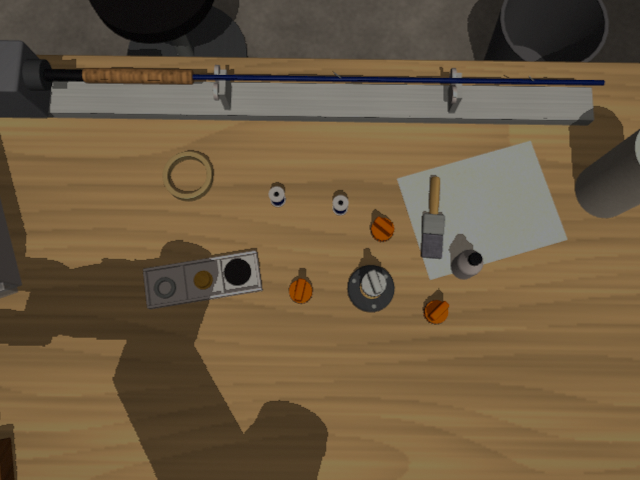

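View pics/wrist0.png

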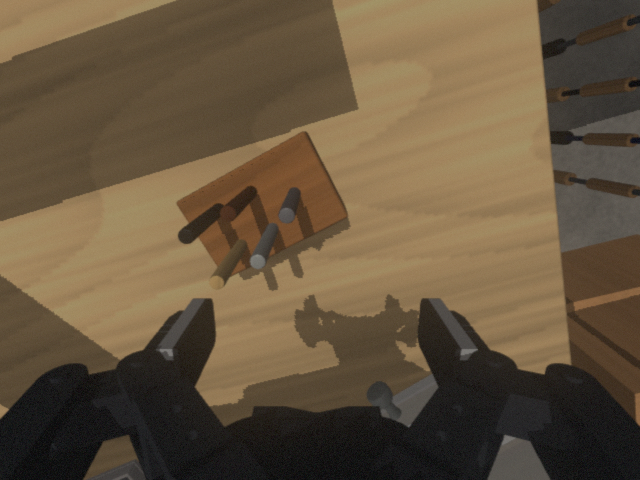

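The aluminium cap is at top (374,283) and side (393,238), on the dark base. The look-alikes are the orange caps at top (382,229), (301,290) and (436,311). The free compartment, with the black pad, is at top (238,271) and side (306,334).

```bash
cat > h.py <<'E'
from rig import r
import cv2, numpy as np
from scipy.spatial.transform import Rotation as R
from scipy.optimize import least_squares
def toolT(s):
    T=np.eye(4);T[:3,:3]=R.from_euler('xyz',s['tcp_rot']).as_matrix();T[:3,3]=s['eef_pos'];return T
def grab(c):
    s=r.sense(); f=r.grab_frame(c)
    f['T']=toolT(s)@f['hand_eye'] if c=='wrist' else f['pose']; return f
def ray(f,px):
    d=np.array([(px[0]-f['cx'])/f['fx'],-(px[1]-f['cy'])/f['fy'],-1.])
    d=f['T'][:3,:3]@d; return f['T'][:3,3],d/np.linalg.norm(d)
def tri(rays):
    A=np.zeros((3,3));b=np.zeros(3)
    for o,d in rays:
        P=np.eye(3)-np.outer(d,d);A+=P;b+=P@o
    x=np.linalg.solve(A,b); return x,[float(np.linalg.norm((np.eye(3)-np.outer(d,d))@(x-o))) for o,d in rays]
def atz(f,px,z):
    o,d=ray(f,px);return o+d*(z-o[2])/d[2]
def proj(f,P):
    p=np.linalg.inv(f['T'])@np.append(P,1); return np.array([f['cx']+f['fx']*p[0]/-p[2], f['cy']-f['fy']*p[1]/-p[2]])
def save(f,name,box=None,k=1):
    im=f['color'][:,:,::-1]
    if box: im=im[box[1]:box[3],box[0]:box[2]]
    cv2.imwrite('pics/'+name,cv2.resize(im,None,fx=k,fy=k,interpolation=cv2.INTER_CUBIC))
E
python3 - <<'E'
from h import *
np.set_printoptions(precision=1,suppress=True)
F={c:grab(c) for c in('side','top')}
save(F['top'],'topc.png',(330,240,420,330),6); save(F['side'],'sidec.png',(340,200,440,290),6)
for t in ['cap_grip','cap_foot','spindle','pad','bobbin_top','tray']:
    D={}
    for c in F:
        D[c]=r.spot_point(t,c); print(t,c,[(np.round(d['at'],1).tolist(),round(d['score'],2)) for d in D[c]][:5])
    if D['side'] and D['top']:
        print('  ->',*tri([ray(F[c],D[c][0]['at']) for c in F]))
E
```

```text
cap_grip side [([437.9, 230.1], 0.98), ([356.3, 293.9], 0.76), ([396.0, 231.1], 0.67), ([351.3, 221.9], 0.56)]
cap_grip top [([297.1, 289.9], 0.85), ([434.5, 308.8], 0.78), ([384.3, 229.7], 0.72), ([373.5, 278.3], 0.59)]
  -> [419.7 -49.9 271.7] [46.16137329543163, 46.16137329543164]
cap_foot side [([435.1, 240.5], 0.91), ([356.0, 306.7], 0.71), ([391.2, 246.5], 0.67), ([353.0, 235.9], 0.6)]
cap_foot top [([301.5, 289.0], 0.83), ([373.4, 283.5], 0.78), ([432.1, 219.3], 0.69), ([460.5, 267.6], 0.68), ([435.3, 310.8], 0.66)]
  -> [423.  -55.1 242.8] [47.399852039353625, 47.39985203935362]
spindle side [([390.1, 269.0], 0.98)]
spindle top [([370.9, 288.3], 0.68)]
  -> [ 500.  -168.2  -18.9] [1.9931743327950364, 1.9931743327950795]
pad side [([305.6, 333.7], 0.56)]
pad top [([240.4, 272.2], 0.74), ([165.6, 290.4], 0.4)]
  -> [528.2  85.1  -2.3] [1.1245237412979647, 1.124523741297884]
bobbin_top side [([393.1, 245.0], 0.61)]
bobbin_top top [([371.0, 283.1], 0.52)]
  -> [ 499.7 -162.6   64.5] [2.2622265633032397, 2.2622265633031318]
tray side [([290.3, 364.3], 0.78), ([390.5, 266.6], 0.41)]
tray top [([204.2, 279.6], 0.91), ([461.1, 267.1], 0.47)]
  -> [510.8 153.1  -3.9] [1.3458661991880327, 1.3458661991882421]
```

View pics/topc.png

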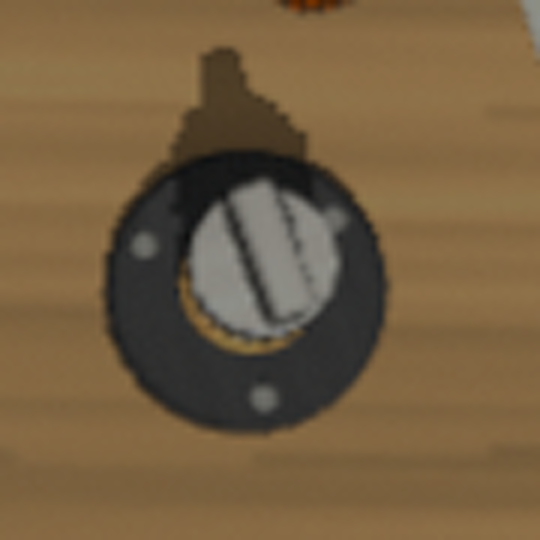

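View pics/sidec.png

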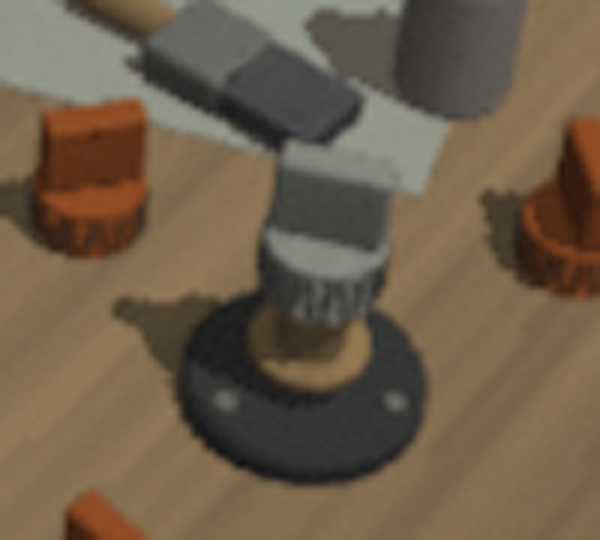

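The crop confirms it: a grey aluminium cap on the wooden bobbin and dark base. Its bar points roughly 18° in world yaw. Next I work out the approach move.

```bash
cat >> h.py <<'E'
def shift(P,yawdeg,s=None):
    s=s or r.sense();T=toolT(s)
    d=T[:3,:3].T@(np.array(P)-T[:3,3])/10
    x=T[:3,0];y=np.degrees(np.arctan2(x[1],x[0]))
    turn=-((yawdeg-y+180)%360-180)
    print('yaw now',round(y,2),'eef',np.round(s['eef_pos'],1),'shift cm',np.round(d,2),'turn',round(turn,1),'t',s['clock'])
E
python3 - <<'E'
from h import *
shift([502,-166,240],18)
E
```

```text
yaw now 163.57 eef [176.8 599.5 231.3] shift cm [-52.84 -64.22  -0.87] turn 145.6 t 0.85
```

drive_tool --moves '[[0, [-4, -5, -0.5], 10], [0, [-8, -10, -0.9], 20], [0, [-12, -15, -0.9], 30], [0, [-16, -20, -0.9], 40], [0, [-20, -25, -0.9], 50], [0, [-24, -30, -0.9], 60], [0, [-28, -35, -0.9], 70], [0, [-32, -40, -0.9], 80], [0, [-36, -45, -0.9], 90], [0, [-40, -50, -0.9], 100], [0, [-44, -54, -0.9], 110], [0, [-48, -59, -0.9], 120]]' --grip_force 50

```text
clock: 2.35
eef_pos: [466.9, -94.1, 240.7]
tcp_rot: [3.141, -0.001, 0.754]
contact_force: [1.7, -0.1, -0.2]
opening: 1.002
```

Run:
```python
from h import *
shift([502,-166,240],18)
```

```text
yaw now 43.22 eef [466.9 -94.1 240.7] shift cm [-2.36  7.64  0.07] turn 25.2 t 2.35
```

drive_tool --moves '[[0, [-1.2, 3.8, 0.1], 10], [0, [-2.4, 7.6, 0.1], 20], [0, [-2.4, 7.6, 0.1], 25], [0, [-2.4, 7.6, 0.1], 25]]'

```text
clock: 2.85
eef_pos: [501.3, -166.3, 239.6]
tcp_rot: [3.141, -0.001, 0.318]
contact_force: [-0.2, 0.7, -0.2]
opening: 0.992
```

Run:
```python
from h import *
np.set_printoptions(precision=1,suppress=True)
f=grab('wrist'); save(f,'w1.png'); np.savez('w1.npz',**f)
for t in ['cap_grip','cap_foot','spindle','bobbin_top']:
    print(t,[(np.round(d['at'],1).tolist(),round(d['score'],2)) for d in r.spot_point(t,'wrist')][:4])
for P in ([502,-166,118.5],[502,-166,61.5],[502,-166,0]): print(proj(f,P))
```

```text
cap_grip [([313.6, 224.7], 0.97), ([178.5, 173.9], 0.93), ([378.7, 102.4], 0.68), ([413.0, 286.2], 0.66)]
cap_foot [([365.2, 103.4], 0.91), ([195.0, 174.9], 0.77), ([311.0, 211.7], 0.57)]
spindle [([313.8, 199.7], 0.98), ([83.5, 97.4], 0.49)]
bobbin_top []
[316.5 229.3]
[316.5 212.7]
[316.4 200. ]
```

View pics/w1.png

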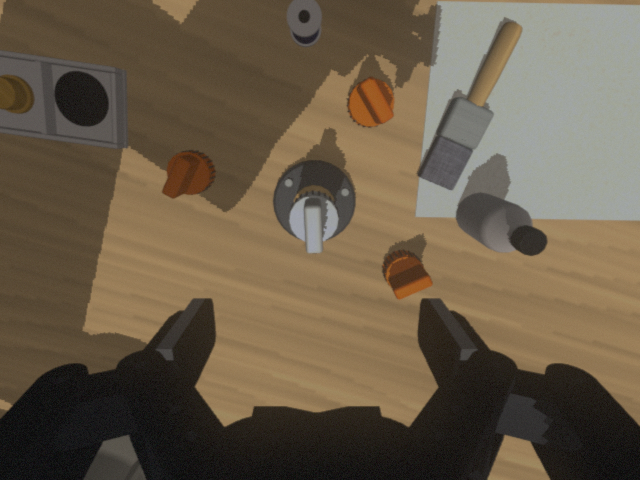

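The cap sits at wrist pixel (313,224), with its bar nearly along the image vertical. Orange look-alikes are at (187,174), (371,102) and (405,274). Now refine.

Run:
```python
from h import *
np.set_printoptions(precision=2,suppress=True)
f=dict(np.load('w1.npz')); 
save(f,'w1c.png',(265,150,365,265),5)
F={'wrist':f}
for c in('side','top'):F[c]=grab(c)
for t,a in {'cap_grip':dict(side=(396,231.1),top=(373.5,278.3),wrist=(313.6,224.7)),'cap_foot':dict(side=(391.2,246.5),top=(373.4,283.5),wrist=(311,211.7)),'spindle':dict(side=(390.1,269),top=(370.9,288.3),wrist=(313.8,199.7))}.items():
    print(t,*tri([ray(F[c],a[c]) for c in a]), 'top+wrist',*tri([ray(F[c],a[c]) for c in ('top','wrist')]))
    print({c:atz(F[c],a[c],dict(cap_grip=106.5,cap_foot=61.5,spindle=0)[t]) for c in a})
```

```text
cap_grip [ 501.28 -164.25  104.46] [4.262440967179223, 4.212683953134632, 0.5349798804993875] top+wrist [ 504.01 -162.71  115.35] [0.17225287402478442, 0.17225287402479303]
{'side': array([ 496.19, -163.45,  106.5 ]), 'top': array([ 505.16, -163.19,  106.5 ]), 'wrist': array([ 501.71, -163.57,  106.5 ])}
cap_foot [ 501.22 -163.61   57.7 ] [0.5494266464827503, 3.1157432400902407, 2.7028485038114813] top+wrist [ 501.45 -163.48   63.01] [2.7645290587118394, 2.764529058711916]
{'side': array([ 499.52, -159.66,   61.5 ]), 'top': array([ 501.53, -166.36,   61.5 ]), 'wrist': array([ 501.28, -160.8 ,   61.5 ])}
spindle [ 498.94 -165.85  -15.51] [2.1366559566419756, 2.8622077519629157, 1.9531869584946038] top+wrist [ 500.35 -164.95   -5.07] [1.5643692888857788, 1.5643692888858232]
{'side': array([ 490.86, -154.08,    0.  ]), 'top': array([ 499.71, -166.16,    0.  ]), 'wrist': array([ 501.4, -163.1,    0. ])}
```

View pics/w1c.png

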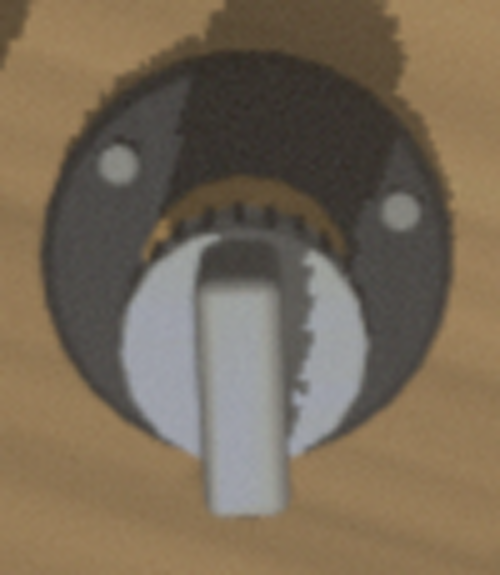

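drive_tool --moves '[[0, [0, 0, 0], -10], [0, [0, 0, 0], -20], [0, [0, 0, 0], -30], [0, [0, 0, 0], -40], [0, [0, 0, 0], -50], [0, [0, 0, 0], -60], [0, [0, 0, 0], -70], [0, [0, 0, 0], -80], [0, [0, 0, 0], -90], [0, [0, 0, 0], -92], [0, [0, 0, 0], -92], [0, [0, 0, 0], -92]]'

```text
clock: 4.7
eef_pos: [501.4, -165.6, 239.9]
tcp_rot: [3.14, 0.001, 1.923]
contact_force: [0.6, 0.2, -0.6]
opening: 1.0
```

Run:
```python
from h import *
np.set_printoptions(precision=2,suppress=True)
f=grab('wrist'); np.savez('w2.npz',**f); print(f['T'])
save(f,'w2.png');save(f,'w2c.png',(265,150,365,265),5)
```

```text
[[  0.94  -0.33  -0.1  475.61]
 [  0.35   0.9    0.28 -94.25]
 [  0.    -0.3    0.96 381.82]
 [  0.     0.     0.     1.  ]]
```

View pics/w2c.png

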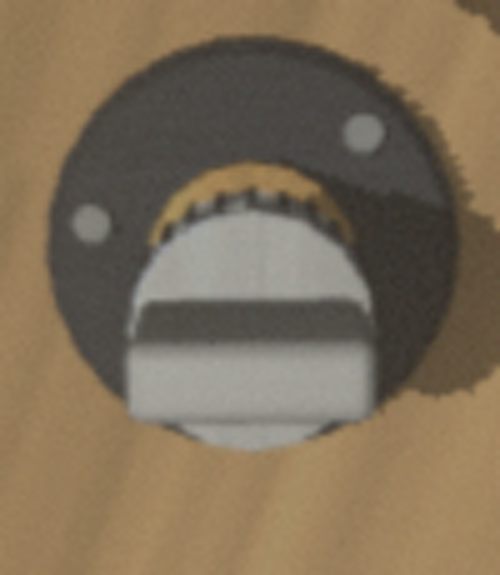

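View pics/w2.png

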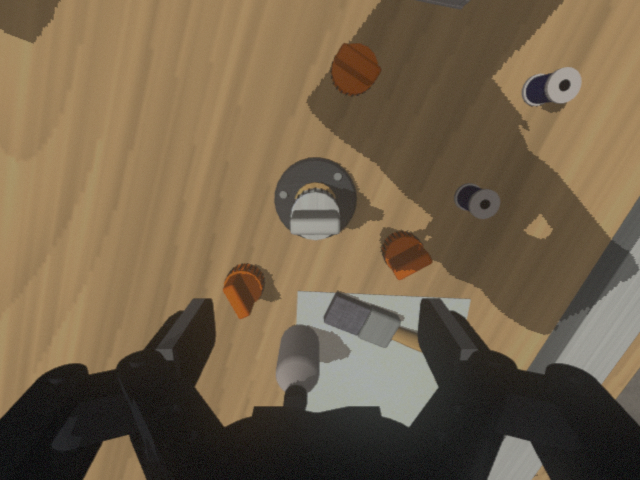

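Run:
```python
from h import *
np.set_printoptions(precision=2,suppress=True)
f1=dict(np.load('w1.npz'));f2=dict(np.load('w2.npz'))
c=lambda x,y:(265+(x-2)/5,150+(y-2)/5)
C1=[(200,283),(280,283),(290,515),(208,515)]; C2=[(128,345),(376,343),(374,418),(128,420)]
he=f1['hand_eye']
res=[]
for f,C in((f1,C1),(f2,C2)):
    W=np.array([atz(f,c(*p),118.5) for p in C]); m=W.mean(0)
    T=f['T']@np.linalg.inv(he)
    print('corners',W[:,:2].tolist(),'ctr',m,'sides',[np.linalg.norm(W[i]-W[(i+1)%4]) for i in range(4)],'tcp',T[:3,3],'yaw',np.degrees(np.arctan2(T[1,0],T[0,0])))
    d=W[1]-W[2] if f is f1 else W[1]-W[0]; print('bar yaw',np.degrees(np.arctan2(d[1],d[0])))
    res.append((m[:2],T[:2,:2]))
(m1,R1),(m2,R2)=res
b=np.linalg.solve(R1-R2,m2-m1); print('bias tool',b,'p',m1+R1@b)
# height: triangulate centre f1,f2
rs=[ray(f,c(*np.mean(C,0))) for f,C in((f1,C1),(f2,C2))]; print(tri(rs))
```

```text
corners [[516.6405254618562, -151.47942411747704], [520.5016450447932, -163.15453660624925], [485.1158147396291, -176.69074585838467], [480.9939151684313, -164.2266194634432]] ctr [ 500.81 -163.89  118.5 ] sides [np.float64(12.297011671915445), np.float64(37.886487661215945), np.float64(13.128004527121314), np.float64(37.85725577217042)] tcp [ 501.33 -166.32  239.57] yaw 18.20626015032261
bar yaw 20.933447478138437
corners [[480.051661347983, -163.78275875581554], [516.1259154943094, -150.1343028317058], [520.2739582031235, -161.5768871787613], [484.01761340298174, -175.29926331182656]] ctr [ 500.12 -162.7   118.5 ] sides [np.float64(38.56983486257254), np.float64(12.17123637325414), np.float64(38.76630166786721), np.float64(12.180256684124995)] tcp [ 502.41 -165.28  239.88] yaw 110.17131207031666
bar yaw 20.723805667750263
bias tool [-0.8  -0.53] p [ 499.89 -163.63]
(array([ 500.33, -163.82,  114.96]), [0.25408509701910675, 0.2540850970191848])
```

Run:
```python
from h import *
shift([499.9,-163.6,140],20.7)
shift([499.9,-163.6,89],20.7)
```

```text
yaw now 110.19 eef [ 501.4 -165.6  239.9] shift cm [ 0.24 -0.08  9.99] turn 89.5 t 4.75
yaw now 110.19 eef [ 501.4 -165.6  239.9] shift cm [ 0.25 -0.09 15.09] turn 89.5 t 4.75
```

drive_tool --moves '[[0, [0.2, -0.1, 0], 10.5], [0, [0.2, -0.1, 0], 21], [0, [0.2, -0.1, 0], 31], [0, [0.2, -0.1, 0], 41], [0, [0.2, -0.1, 1], 51], [0, [0.2, -0.1, 2], 61], [0, [0.2, -0.1, 3], 71], [0, [0.2, -0.1, 4], 81], [0, [0.2, -0.1, 5], 89.5], [0, [0.2, -0.1, 6], 89.5], [0, [0.2, -0.1, 6], 89.5], [0, [0.2, -0.1, 6], 89.5]]'

```text
clock: 6.25
eef_pos: [500.1, -164.1, 180.1]
tcp_rot: [3.141, -0.002, 0.363]
contact_force: [0.3, -0.3, -0.1]
opening: 0.997
```

Run:
```python
from h import *
np.set_printoptions(precision=2,suppress=True)
f=grab('wrist'); save(f,'w3.png'); print(proj(f,[499.9,-163.6,118.5]),proj(f,[499.9,-163.6,61.5]))
shift([499.9,-163.6,89],20.7)
r.grab_frame('side');shift([499.9,-163.6,89],20.7)
```

```text
[315.84 256.71] [315.87 231.17]
yaw now 20.76 eef [ 500.1 -164.1  180.3] shift cm [-0.02 -0.07  9.13] turn 0.1 t 6.3
yaw now 20.75 eef [ 500.2 -164.1  180.3] shift cm [-0.02 -0.07  9.13] turn 0.0 t 6.35
```

View pics/w3.png

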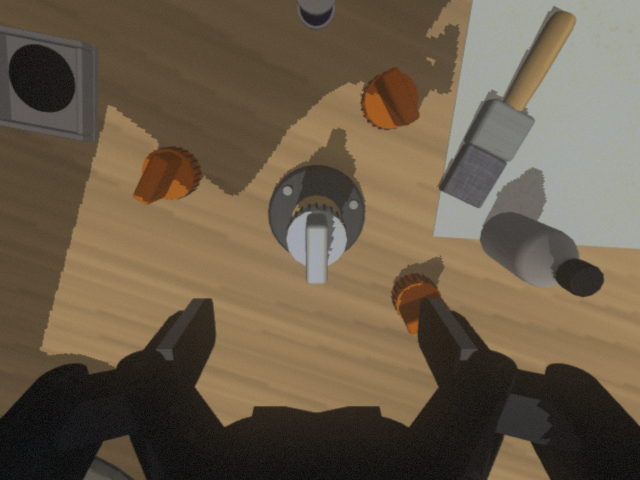

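drive_tool --moves '[[0, [0, -0.03, 3], 0], [0, [0, -0.03, 6], 0], [0, [0, -0.03, 8], 0], [0, [0, -0.03, 9.1], 0], [0, [0, -0.03, 9.1], 0], [0, [0, -0.03, 9.1], 0], [0, [0, -0.03, 9.1], 0]]' --grip_force 40

```text
clock: 7.22
eef_pos: [500.8, -164.1, 90.1]
tcp_rot: [3.14, -0.003, 0.362]
contact_force: [0.2, -0.4, 1.1]
opening: 1.004
```

Run:
```python
from h import *
f=grab('wrist'); save(f,'w4.png'); g=grab('side'); save(g,'s4.png',(330,150,470,290),4)
shift([499.9,-163.6,89],20.7)
print(r.sense()['contact_force'])
```

```text
yaw now 20.75 eef [ 500.6 -164.    89.9] shift cm [-0.05 -0.07  0.09] turn 0.0 t 7.325
[-0.9127446   0.09268228 -0.15529775]
```

View pics/w4.png

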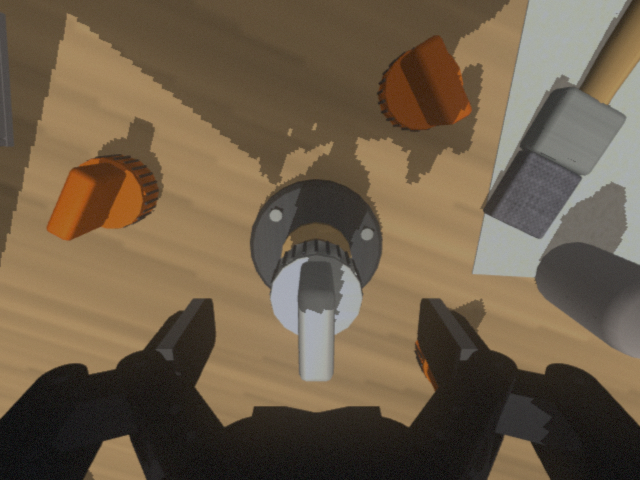

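View pics/s4.png

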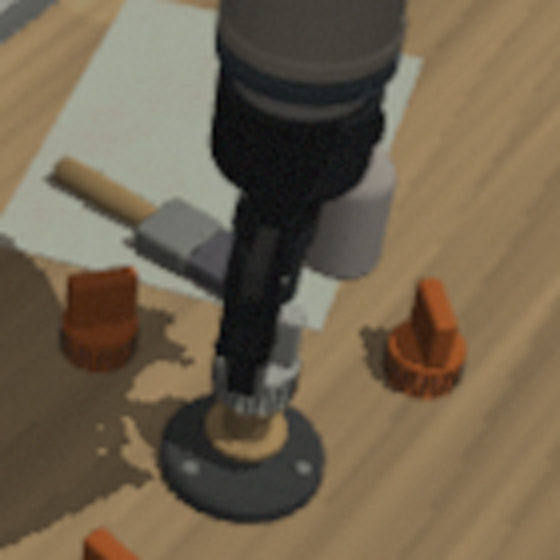

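drive_tool --moves '[[0.5, [0, 0, 0], 0], [0.7, [0, 0, 0], 0], [0.8, [0, 0, 0], 0], [1, [0, 0, 0], 0], [1, [0, 0, 0], 0], [1, [0, 0, 0], 0], [1, [0, 0, 0], 0]]' --grip_force 50

```text
clock: 8.2
eef_pos: [500.6, -164.0, 89.9]
tcp_rot: [3.14, -0.003, 0.362]
contact_force: [-0.4, 0.6, 0.8]
opening: 0.155
```

Run:
```python
from h import *
f=grab('wrist'); save(f,'w5.png');
s=r.sense(); shift([499.9,-163.6,89],20.7)
print(s['contact_force'],s['wrist_torque'],s['opening'])
```

```text
yaw now 20.75 eef [ 500.6 -164.    89.9] shift cm [-0.05 -0.07  0.09] turn 0.0 t 8.25
[-0.79047834  0.77425303  1.35264181] [ 0.10633399  0.07857106 -0.02755081] 0.15243492369974426
```

View pics/w5.png

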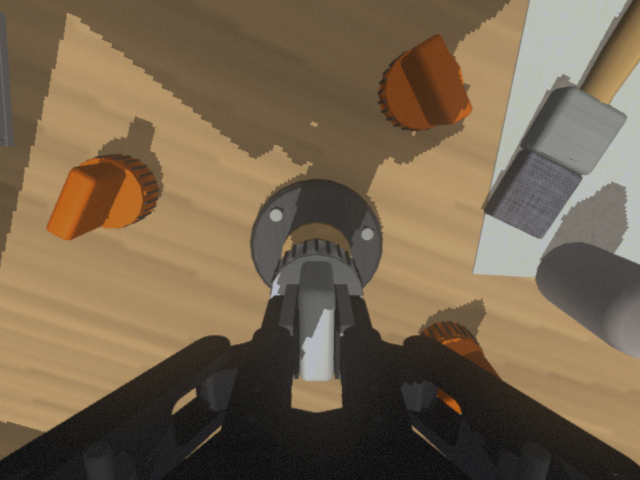

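The bar is gripped: the opening of 0.15 is about 13–14 mm, and forces are near zero. Now press in small steps.

drive_tool --moves '[[1, [0, 0, 0], 0], [1, [0, 0, 0.1], 0], [1, [0, 0, 0.2], 0], [1, [0, 0, 0.25], 0], [1, [0, 0, 0.25], 0]]' --grip_force 90

```text
clock: 8.88
eef_pos: [500.7, -164.0, 87.5]
tcp_rot: [3.14, -0.003, 0.362]
contact_force: [-0.3, 1.3, 4.2]
opening: 0.145
```

drive_tool --moves '[[1, [0, 0, 0.05], 0], [1, [0, 0, 0.1], 0], [1, [0, 0, 0.1], 0]]'

```text
clock: 9.25
eef_pos: [500.7, -164.0, 86.5]
tcp_rot: [3.14, -0.003, 0.362]
contact_force: [-0.2, 1.2, 4.9]
opening: 0.145
```

drive_tool --moves '[[1, [0, 0, 0.05], 0], [1, [0, 0, 0.1], 0], [1, [0, 0, 0.1], 0]]'

```text
clock: 9.62
eef_pos: [500.7, -164.0, 85.6]
tcp_rot: [3.14, -0.003, 0.362]
contact_force: [-1.9, 0.8, 5.9]
opening: 0.146
```

drive_tool --moves '[[1, [0, 0, 0.05], 0], [1, [0, 0, 0.1], 0], [1, [0, 0, 0.1], 0]]'

```text
clock: 10.0
eef_pos: [500.7, -164.0, 84.7]
tcp_rot: [3.14, -0.003, 0.362]
contact_force: [-2.0, 0.1, 6.6]
opening: 0.149
```

drive_tool --moves '[[1, [0, 0, 0.05], 0], [1, [0, 0, 0.06], 0], [1, [0, 0, 0.06], 0]]'

```text
clock: 10.38
eef_pos: [500.7, -164.0, 84.5]
tcp_rot: [3.14, -0.003, 0.362]
contact_force: [-1.9, 2.4, 10.0]
opening: 0.145
```

drive_tool --moves '[[1, [0, 0, 0.04], 0], [1, [0, 0, 0.08], 0], [1, [0, 0, 0.08], 0]]'

```text
clock: 10.75
eef_pos: [500.8, -164.0, 84.5]
tcp_rot: [3.14, -0.003, 0.362]
contact_force: [-3.8, 2.0, 14.5]
opening: 0.148
```

drive_tool --moves '[[1, [-0.02, -0.02, 0.1], 0], [1, [-0.03, -0.03, 0.1], 0], [1, [-0.03, -0.03, 0.1], 0]]'

```text
clock: 11.12
eef_pos: [500.8, -164.0, 84.5]
tcp_rot: [3.139, -0.004, 0.362]
contact_force: [-4.0, 1.4, 16.2]
opening: 0.148
```

Run:
```python
from h import *
s=r.sense(); shift([499.9,-163.6,84],20.7)
print(s['contact_force'],s['wrist_torque'],s['opening'])
```

```text
yaw now 20.75 eef [ 500.8 -164.    84.5] shift cm [-0.07 -0.07  0.05] turn 0.0 t 11.125
[-3.98580503  1.3552564  16.23806397] [0.32877385 0.76260181 0.04653877] 0.14765350395797164
```

drive_tool --moves '[[1, [-0.03, -0.03, 0.115], 0], [1, [-0.03, -0.03, 0.115], -3], [1, [-0.03, -0.03, 0.115], -6], [1, [-0.03, -0.03, 0.115], -9], [1, [-0.03, -0.03, 0.115], -9]]'

```text
clock: 11.75
eef_pos: [501.6, -164.2, 84.5]
tcp_rot: [3.137, -0.005, 0.52]
contact_force: [-0.9, 1.8, 14.1]
opening: 0.148
```

Run:
```python
from h import *
s=r.sense(); shift([499.9,-163.6,84],20.7)
print(s['contact_force'],s['wrist_torque'],s['opening'])
```

```text
yaw now 29.79 eef [ 501.6 -164.2   84.5] shift cm [-0.11 -0.14  0.05] turn 9.1 t 11.75
[-0.88642918  1.78483656 14.08735812] [0.29748594 0.39172685 0.05529068] 0.14821783926601712
```

drive_tool --moves '[[1, [-0.06, -0.06, 0.125], 0], [1, [-0.08, -0.08, 0.13], -4], [1, [-0.08, -0.08, 0.13], -8], [1, [-0.08, -0.08, 0.13], -12], [1, [-0.08, -0.08, 0.13], -12]]'

```text
clock: 12.38
eef_pos: [502.0, -164.3, 84.5]
tcp_rot: [3.133, -0.006, 0.73]
contact_force: [-0.2, 1.2, 14.2]
opening: 0.147
```

Run:
```python
from h import *
s=r.sense(); shift([500.2,-163.7,84],90.7)
print(s['contact_force'],s['wrist_torque'],s['opening'])
```

```text
yaw now 41.85 eef [ 502.  -164.3   84.5] shift cm [-0.1  -0.17  0.05] turn -48.9 t 12.375
[-0.17537044  1.2023237  14.16361256] [0.31316398 0.24969189 0.02799252] 0.1468803247824874
```

drive_tool --moves '[[1, [-0.06, -0.08, 0.15], -2], [1, [-0.1, -0.12, 0.17], -6], [1, [-0.1, -0.12, 0.17], -10], [1, [-0.1, -0.12, 0.17], -14], [1, [-0.1, -0.12, 0.17], -14]]'

```text
clock: 13.0
eef_pos: [502.3, -164.4, 84.5]
tcp_rot: [3.129, -0.005, 0.976]
contact_force: [-0.2, 3.1, 18.6]
opening: 0.143
```

Run:
```python
from h import *
s=r.sense(); shift([500.2,-163.7,84],90.7)
print(s['contact_force'],s['wrist_torque'],s['opening'],s['tcp_rot'])
```

```text
yaw now 55.89 eef [ 502.3 -164.4   84.5] shift cm [-0.06 -0.22  0.04] turn -34.8 t 13.0
[-0.1986409   3.13439885 18.62384177] [0.55333313 0.39943404 0.02888274] 0.14282253965330707 [ 3.12856799 -0.00477509  0.97552462]
```

drive_tool --moves '[[1, [-0.02, -0.08, 0.17], -4], [1, [-0.03, -0.1, 0.17], -8], [1, [-0.03, -0.1, 0.17], -12], [1, [-0.03, -0.1, 0.17], -16], [1, [-0.03, -0.1, 0.17], -20], [1, [-0.03, -0.1, 0.17], -20]]'

```text
clock: 13.75
eef_pos: [502.3, -163.7, 84.5]
tcp_rot: [3.126, -0.001, 1.325]
contact_force: [-4.7, 6.0, 24.1]
opening: 0.145
```

Run:
```python
from h import *
s=r.sense(); shift([500.2,-163.7,84],90.7)
print(s['contact_force'],s['wrist_torque'],s['opening'],s['tcp_rot'])
```

```text
yaw now 75.92 eef [ 502.3 -163.7   84.5] shift cm [-0.05 -0.2   0.04] turn -14.8 t 13.75
[-4.74834784  6.02059392 24.05542173] [1.23553298 0.94643776 0.01840301] 0.14507621363816994 [ 3.12606922e+00 -8.73718480e-04  1.32507706e+00]
```

drive_tool --moves '[[1, [0.02, -0.08, 0.12], -2], [1, [0.03, -0.1, 0.12], -5], [1, [0.03, -0.1, 0.12], -8], [1, [0.03, -0.1, 0.12], -8]]'

```text
clock: 14.25
eef_pos: [502.1, -163.2, 84.5]
tcp_rot: [3.125, 0.001, 1.465]
contact_force: [-2.8, 2.9, 19.0]
opening: 0.146
```

Run:
```python
from h import *
s=r.sense(); shift([500.2,-163.7,84],90.7)
print(s['contact_force'],s['wrist_torque'],s['opening'],s['tcp_rot'])
```

```text
yaw now 83.95 eef [ 502.1 -163.2   84.5] shift cm [-0.07 -0.18  0.05] turn -6.7 t 14.25
[-2.75141335  2.92202233 18.98654321] [ 0.5998407   0.81396658 -0.09430064] 0.14621066589777484 [3.12477857e+00 1.22834875e-03 1.46525428e+00]
```

drive_tool --moves '[[1, [0.02, -0.07, 0.11], -3], [1, [0.02, -0.08, 0.11], -6], [1, [0.02, -0.08, 0.11], -7.5], [1, [0.02, -0.08, 0.11], -7.5]]'

```text
clock: 14.75
eef_pos: [501.8, -162.9, 84.5]
tcp_rot: [3.124, 0.003, 1.596]
contact_force: [-4.5, 2.6, 17.4]
opening: 0.15
```

Run:
```python
from h import *
f=grab('wrist');save(f,'w6.png');s=r.sense(); shift([500.2,-163.7,84],90.7)
print(s['contact_force'],s['wrist_torque'],s['opening'],s['tcp_rot'])
```

```text
yaw now 91.44 eef [ 501.8 -162.9   84.5] shift cm [-0.08 -0.16  0.05] turn 0.7 t 14.8
[-3.38246211  2.46521818 17.34337158] [ 0.48975854  0.89634385 -0.06998784] 0.14446639063387276 [3.12415658 0.00345254 1.59597794]
```

View pics/w6.png

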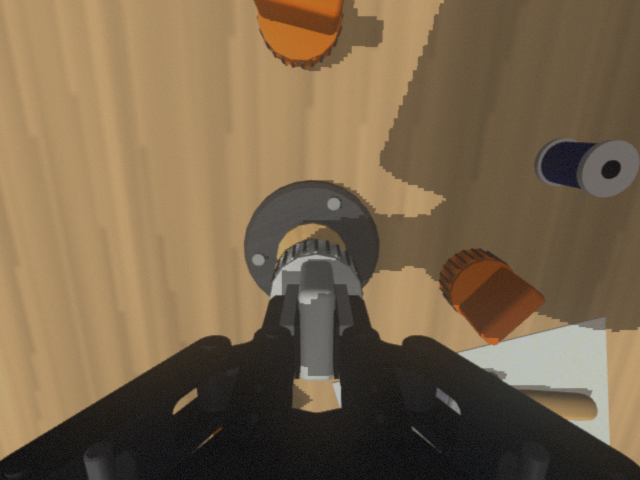

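drive_tool --moves '[[1, [0, 0, -0.1], 0], [1, [0, 0, -0.2], 0], [1, [0, 0, -0.3], 0], [1, [0, 0, -0.4], 0], [1, [0, 0, -0.4], 0]]'

```text
clock: 15.42
eef_pos: [501.6, -162.9, 88.4]
tcp_rot: [3.124, 0.003, 1.596]
contact_force: [-0.9, 0.5, 3.1]
opening: 0.144
```

drive_tool --moves '[[1, [0, 0, -0.1], 0], [1, [0, 0, -0.2], 0], [1, [0, 0, -0.25], 0], [1, [0, 0, -0.25], 0]]'

```text
clock: 15.92
eef_pos: [501.5, -162.9, 90.9]
tcp_rot: [3.125, 0.003, 1.596]
contact_force: [-0.5, -0.3, -0.7]
opening: 0.144
```

drive_tool --moves '[[1, [0, 0, -0.1], 0], [1, [0, 0, -0.2], 0], [1, [0, 0, -0.2], 0]]'

```text
clock: 16.3
eef_pos: [501.3, -162.9, 92.9]
tcp_rot: [3.125, 0.003, 1.596]
contact_force: [-0.8, 0.3, 0.4]
opening: 0.147
```

Free: 3 mm above the start height with no pull force. Lift clear and check.

drive_tool --moves '[[1, [0, 0, -0.4], 0], [1, [0, 0, -0.8], 0], [1, [0, 0, -1.6], 0], [1, [0, 0, -3], 0], [1, [0, 0, -5], 0], [1, [0, 0, -7], 0], [1, [0, 0, -7], 0]]'

```text
clock: 17.18
eef_pos: [501.4, -163.0, 165.0]
tcp_rot: [3.121, 0.005, 1.596]
contact_force: [0.2, 0.2, -1.2]
opening: 0.144
```

Run:
```python
from h import *
np.set_printoptions(precision=2,suppress=True)
f=grab('side');save(f,'s7.png',(230,110,470,410),2.5);s=r.sense(); print(s['contact_force'],s['eef_pos'])
g=grab('top');save(g,'t7.png',(130,210,430,330),2.6)
for t in('pad','tray'):
  for c,F in(('side',f),('top',g)):
    o=r.outline_of(t,c)
    for d in o[:2]:
        ys,xs=np.nonzero(d['mask']); print(t,c,round(d['score'],2),d['at'],len(xs),(xs.min(),xs.max(),ys.min(),ys.max()),(xs.mean(),ys.mean()))
        np.save(f'm_{t}_{c}.npy',o[0]['mask'])
```

```text
[-0.28 -0.63 -1.14] [ 500.71 -162.83  163.82]
pad side 0.69 [308.2, 332.7] 491 (np.int64(293), np.int64(319), np.int64(322), np.int64(345)) (np.float64(306.09979633401224), np.float64(333.5539714867617))
pad top 0.96 [239.8, 271.8] 573 (np.int64(224), np.int64(250), np.int64(259), np.int64(285)) (np.float64(236.65968586387436), np.float64(271.9092495636998))
tray side 0.74 [285.5, 369.3] 3821 (np.int64(239), np.int64(335), np.int64(309), np.int64(423)) (np.float64(285.5516880397802), np.float64(368.18581523161475))
tray top 0.71 [193.1, 283.8] 3658 (np.int64(143), np.int64(261), np.int64(251), np.int64(308)) (np.float64(198.76981957353746), np.float64(280.2173318753417))
tray top 0.28 [358.4, 295.7] 745 (np.int64(346), np.int64(393), np.int64(270), np.int64(312)) (np.float64(359.90604026845637), np.float64(293.3046979865772))
```

View pics/s7.png

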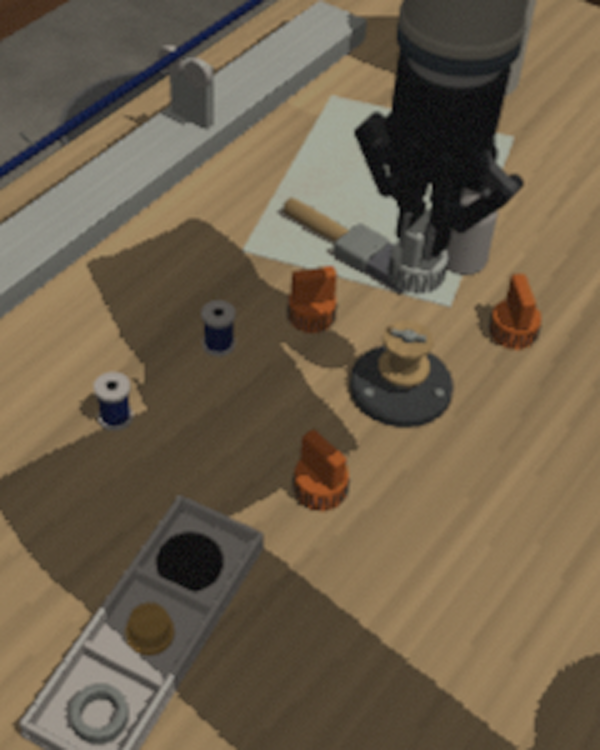

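View pics/t7.png

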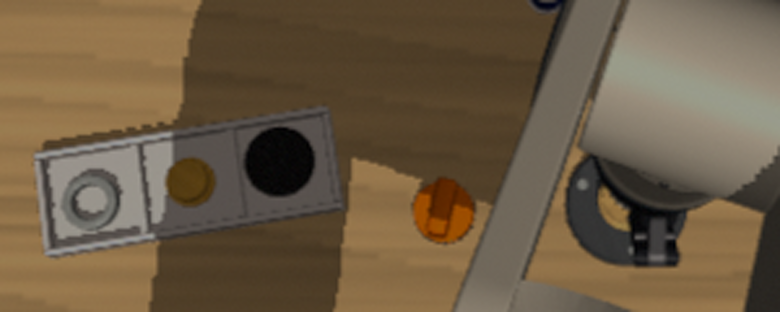

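The cap is off and held; the post and cross pin are bare. The pad shows at top (237,272) and side (306,334). Next I measure the pad.

Run:
```python
from h import *
np.set_printoptions(precision=1,suppress=True)
F={c:grab(c) for c in('side','top')}
px={}
for c in F:
    im=F[c]['color'].astype(int).sum(2); m=np.load(f'm_pad_{c}.npy'); k=cv2.dilate(m.astype('uint8'),np.ones((9,9)))>0
    d=((im<60)&k).astype('uint8'); cs,_=cv2.findContours(d,0,2); q=max(cs,key=cv2.contourArea); e=cv2.fitEllipse(cv2.convexHull(q)); print(c,e); px[c]=e[0]
    print('at z8',atz(F[c],px[c],8))
print(tri([ray(F[c],px[c]) for c in F]))
p=np.mean([atz(F[c],px[c],8) for c in F],0);print(p)
shift([p[0],p[1]-70,165],91.4)
```

```text
side ((305.2717590332031, 334.4980773925781), (21.78739356994629, 24.542560577392578), 87.36795043945312)
at z8 [524.2  92.    8. ]
top ((237.1378631591797, 271.5935363769531), (25.32486343383789, 25.827049255371094), 42.679866790771484)
at z8 [526.8  89.3   8. ]
(array([527. ,  89.8,   2.9]), [0.6061354226676793, 0.6061354226677392])
[525.5  90.7   8. ]
yaw now 91.44 eef [ 499.9 -162.5  162.3] shift cm [18.2  3.  -0.3] turn 0.0 t 17.575
```

drive_tool --moves '[[1, [4, 0.6, -0.5], 0], [1, [8, 1.2, -0.8], 0], [1, [12, 1.8, -0.8], 0], [1, [16, 2.5, -0.8], 0], [1, [18.2, 3, -0.8], 0], [1, [18.2, 3, -0.8], 0], [1, [18.2, 3, -0.8], 0]]'

```text
clock: 18.45
eef_pos: [524.9, 19.7, 169.9]
tcp_rot: [3.126, 0.003, 1.596]
contact_force: [-0.9, 0.2, -1.1]
opening: 0.15
```

Run:
```python
from h import *
np.set_printoptions(precision=1,suppress=True)
f=grab('wrist');save(f,'w8.png');s=r.sense();print(s['eef_pos'],s['tcp_rot'],s['contact_force'])
print(proj(f,[525.5,90.7,8]))
im=f['color'].astype(int).sum(2); o=r.outline_of('pad','wrist')
for d in o[:2]:
    k=cv2.dilate(d['mask'].astype('uint8'),np.ones((9,9)))>0
    b=((im<70)&k).astype('uint8'); cs,_=cv2.findContours(b,0,2); q=max(cs,key=cv2.contourArea); e=cv2.fitEllipse(cv2.convexHull(q)); print(d['score'],d['at'],e,atz(f,e[0],8))
```

```text
[524.9  19.5 170. ] [3.1 0.  1.6] [ 0.1 -0.3 -0.6]
[315.8 134.5]Traceback (most recent call last):
  File "<stdin>", line 8, in <module>
ValueError: max() iterable argument is empty
```

View pics/w8.png

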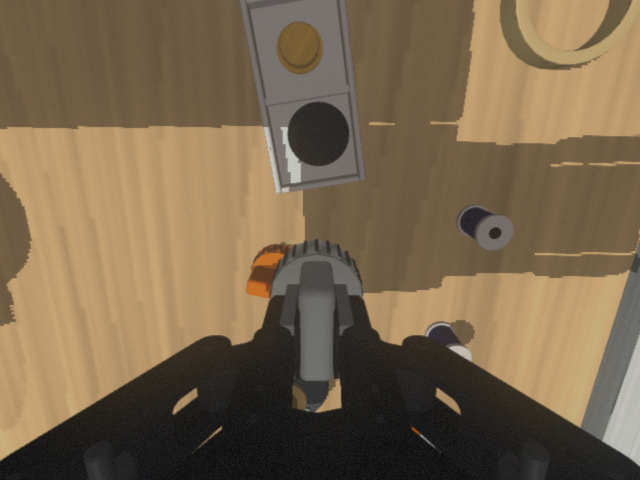

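Run:
```python
from h import *
np.set_printoptions(precision=1,suppress=True)
f=grab('wrist');T=f['T']
im=f['color'].astype(int).sum(2); b=np.zeros(im.shape,'uint8'); w=im[90:180,275:360]; print(np.percentile(w,[1,10,20,50]))
b[90:180,275:360]=w<(w.min()+ (np.median(w)-w.min())*0.45)
b=cv2.morphologyEx(b,cv2.MORPH_OPEN,np.ones((5,5)))
cs,_=cv2.findContours(b,0,2); q=max(cs,key=cv2.contourArea); e=cv2.fitEllipse(cv2.convexHull(q)); print(e,atz(f,e[0],8))
P=atz(f,e[0],8); Tt=T@np.linalg.inv(f['hand_eye'])
print('bias-corrected',P[:2]+Tt[:2,:2]@np.array([-.8,-.53]))
F=grab('top'); print(tri([ray(f,e[0]),ray(F,(237.1,271.6))]))
save(f,'w8c.png',(255,220,375,420),3)
shift([P[0],P[1],100],91.4)
```

```text
[111. 123. 129. 296.]
((317.8819274902344, 132.8402557373047), (60.159114837646484, 63.271507263183594), 177.79234313964844) [527.4  91.7   8. ]
bias-corrected [526.9  90.9]
(array([528. ,  91.3,  -3. ]), [0.44123759737274704, 0.4412375973728441])
yaw now 91.39 eef [525.   19.4 170.1] shift cm [7.2 0.3 7. ] turn -0.0 t 18.65
```

View pics/w8c.png

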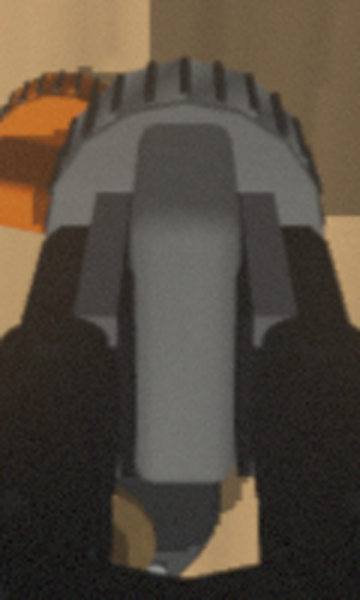

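Run:
```python
from h import *
np.set_printoptions(precision=1,suppress=True)
f=grab('wrist'); T=f['T'].copy(); f['T']=f['hand_eye']
for row in (290,380): print(atz(f,(316.5,row),-28.6))
print(atz(f,(316.5,255.3),5.4))  # skirt top far edge
f['T']=T
shift([527,90.6,60],91.4)
```

```text
[ 21.    0.6 -28.6]
[-17.5   0.6 -28.6]
[21.6  0.6  5.4]
yaw now 91.39 eef [525.   19.5 170.2] shift cm [ 7.1  0.2 11. ] turn -0.0 t 18.7
```

drive_tool --moves '[[1, [4, 0.1, 0], 0], [1, [7.1, 0.2, 0], 0], [1, [7.1, 0.2, 2], 0], [1, [7.1, 0.2, 5], 0], [1, [7.1, 0.2, 8], 0], [1, [7.1, 0.2, 10.5], 0], [1, [7.1, 0.2, 11], 0], [1, [7.1, 0.2, 11], 0], [1, [7.1, 0.2, 11], 0]]'

```text
clock: 19.82
eef_pos: [527.9, 90.2, 61.1]
tcp_rot: [3.124, 0.003, 1.595]
contact_force: [0.0, 0.4, -0.5]
opening: 0.145
```

Run:
```python
from h import *
f=grab('wrist');save(f,'w9.png');g=grab('side');save(g,'s9.png',(220,260,380,430),4)
g=grab('top');save(g,'t9.png',(130,210,330,330),4)
shift([527,90.6,40],91.4)
```

```text
yaw now 91.38 eef [527.6  90.3  60.8] shift cm [ 0.04 -0.1   2.08] turn -0.0 t 19.975
```

View pics/s9.png

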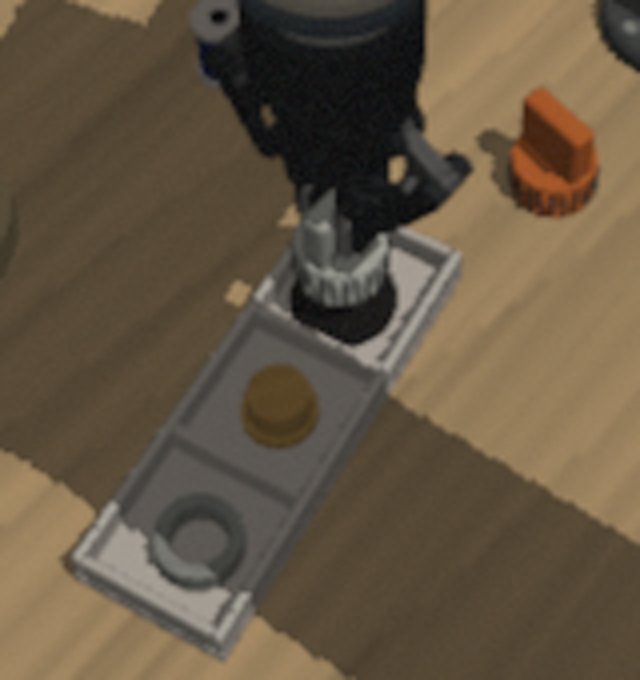

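View pics/w9.png

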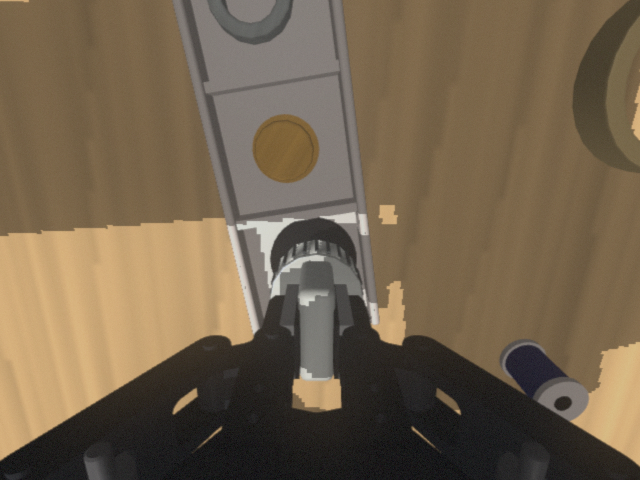

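Run:
```python
from h import *
np.set_printoptions(precision=1,suppress=True)
f=grab('wrist')
print('far edge',atz(f,(313.7,219),8),'left',atz(f,(271,250),8),'right',atz(f,(356,250),8),'cap skirt bottom far? top far edge',)
shift([527,90.6,38],91.4)
```

```text
far edge [526.9 116.5   8. ] left [502.1  97.1   8. ] right [552.4  98.1   8. ] cap skirt bottom far? top far edge
yaw now 91.38 eef [527.5  90.3  60.7] shift cm [ 0.  -0.1  2.3] turn -0.0 t 20.025
```

drive_tool --moves '[[1, [0, -0.06, 0.8], 0], [1, [0, -0.06, 1.5], 0], [1, [0, -0.06, 2], 0], [1, [0, -0.06, 2.2], 0], [1, [0, -0.06, 2.2], 0], [1, [0, -0.06, 2.2], 0]]'

```text
clock: 20.78
eef_pos: [527.5, 90.2, 38.8]
tcp_rot: [3.124, 0.003, 1.595]
contact_force: [-0.2, 1.1, -1.2]
opening: 0.146
```

drive_tool --moves '[[1, [0, 0, 0.07], 0], [1, [0, 0, 0.15], 0], [1, [0, 0, 0.15], 0]]'

```text
clock: 21.15
eef_pos: [527.4, 90.2, 37.3]
tcp_rot: [3.124, 0.003, 1.595]
contact_force: [-0.1, 0.2, -1.3]
opening: 0.146
```

drive_tool --moves '[[1, [0, 0, 0.04], 0], [1, [0, 0, 0.08], 0], [1, [0, 0, 0.08], 0]]'

```text
clock: 21.52
eef_pos: [527.5, 90.2, 36.8]
tcp_rot: [3.124, 0.003, 1.595]
contact_force: [-0.6, -0.6, 4.7]
opening: 0.15
```

Contact at 36.8 mm, against 36.4 expected. Release slowly.

drive_tool --moves '[[0.84, [0, 0, 0.02], 0], [0.8, [0, 0, 0.02], 0], [0.75, [0, 0, 0], 0], [0.7, [0, 0, 0], 0], [0.6, [0, 0, 0], 0], [0.3, [0, 0, 0], 0], [0, [0, 0, 0], 0], [0, [0, 0, 0], 0], [0, [0, 0, 0], 0]]' --grip_force 20

```text
clock: 22.65
eef_pos: [527.6, 90.2, 36.9]
tcp_rot: [3.124, 0.003, 1.595]
contact_force: [0.3, -0.3, -0.3]
opening: 0.998
```

Run:
```python
from h import *
f=grab('wrist');save(f,'w10.png');s=r.sense();print(s['contact_force'],s['opening'],s['eef_pos'])
```

```text
[-0.70811026  0.68142855  0.52458304] 0.9980829298101387 [527.55482272  90.18629196  36.86112528]
```

View pics/w10.png

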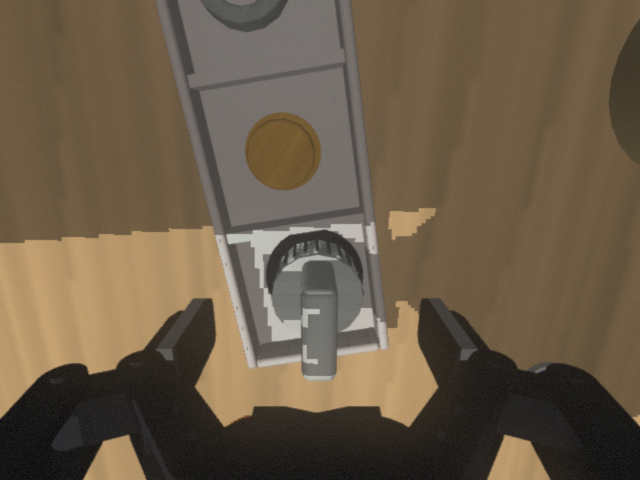

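The cap stands upright on the pad with the fingers wide open and clear. Retreat straight up and check.

drive_tool --moves '[[0, [0, 0, -1], 0], [0, [0, 0, -3], 0], [0, [0, 0, -6], 0], [0, [0, 0, -10], 0], [0, [0, 0, -14], 0], [0, [0, 0, -18], 0], [0, [-4, 0, -20], 0], [0, [-8, 0, -20], 0], [0, [-12, 0, -20], 0], [0, [-12, 0, -20], 0], [0, [-12, 0, -20], 0]]'

```text
clock: 24.08
eef_pos: [526.8, -28.9, 237.5]
tcp_rot: [3.124, 0.002, 1.594]
contact_force: [-0.9, -0.2, 0.2]
opening: 1.0
```

Run:
```python
from h import *
f=grab('wrist');save(f,'w11.png');g=grab('side');save(g,'s11.png');g=grab('top');save(g,'t11.png')
s=r.sense();print(s['clock'],s['contact_force'],s['opening'],s['eef_pos'])
```

```text
24.225 [0.80216237 0.47651768 1.1443833 ] 0.9997827415978198 [526.91780386 -28.32116097 237.27487462]
```

View pics/w11.png

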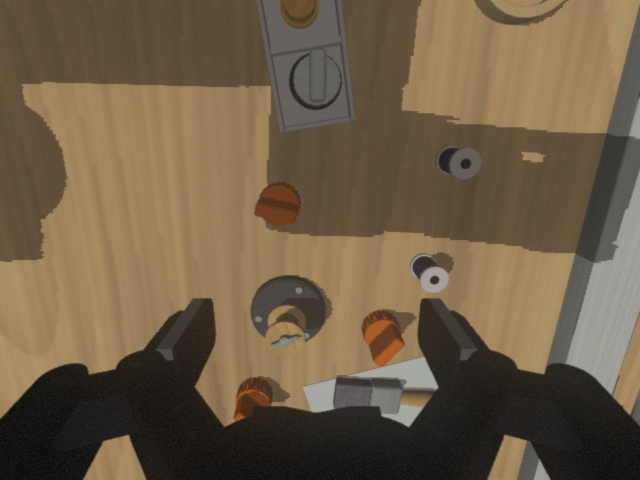

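View pics/s11.png

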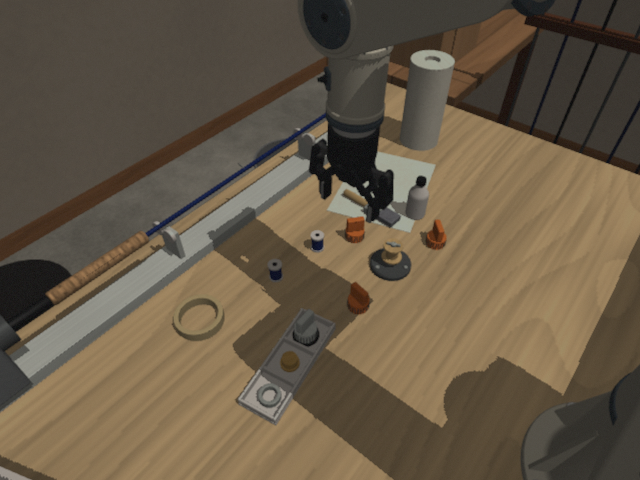

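View pics/t11.png

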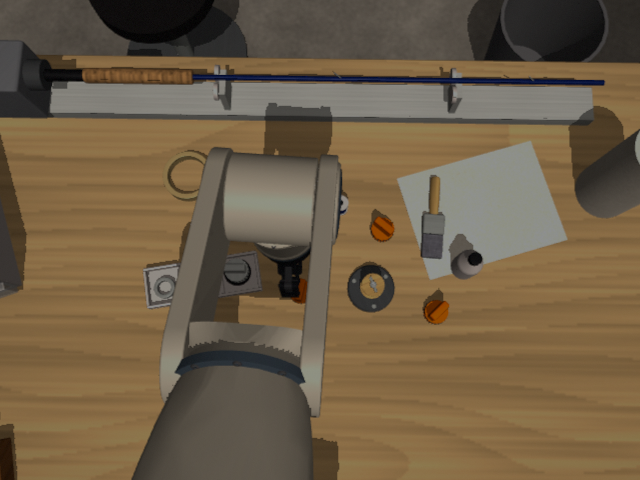

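The cap stands upright, centred on the pad (wrist (315,80), side (306,330)). The tensioner shows its bare post, and everything else is at its original pixels. Handing in.

Run:
```python
from rig import r
print(r.sign_off())
```

```text
the job is handed in; nothing more can be done
None
```

The cap is off the tensioner and standing upright on the rubber pad in the tray's free compartment. I let go, backed the arm away clear of everything, and handed the job in at about 24 s.

- **Press:** The cap bottomed after about 5.4 mm. The readings during the twist ran from about 14 to 24 N on the press. That left your 16–22 N window both ways: two early readings were 14 N and one at about 55° of turn was 24 N. The highest total read was about 25 N, against the 35 N limit, but I only had readings at the end of each move.
- **Twist and lift:** I turned it about 70° counterclockwise. Lifting it off showed no pull beyond the cap's own weight.
- **Set-down:** It touched the pad at 36.8 mm tool height (36.4 expected) with about 5 N. It was released there, about 0.5 mm from the pad's measured centre.
- **Last pictures:** The cap stands upright on the pad, the tensioner's post is bare, and everything else in view is where it was.
- **Disagreements:** Side-view triangulation of heights was 3–11 mm off from the stated values, so I used the stated heights, which the contacts later confirmed. The tool was tilted about 1° after the press and I did not correct it.

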